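# Step the stop wheel of a lens inspection lamp to the slit and switch the lamp on

## Robot

A 6-joint arm with a two-finger parallel gripper is mounted at the origin on a cart in front of the work surface, level with it; the furniture and walls round the work are solid. World frame = base frame: x ahead of the robot, y to its left, z up, the work surface at z = 0. Lengths are in mm, angles in rad, forces in N, time in s.
With the tool pointing down it reaches from about 350 to 975 mm from the base axis. Payload 7.1 kg.
Tool frame: the origin (TCP) lies at the very end of the fingers, on their centre line; the grasp point (between the pads) lies 19 mm behind it; z points along the fingers, y is the line along which they close (so a half turn about z gives the same grasp; the last joint's range is limited). The gripper opens to 88 mm and grips with 3 to 60 N. Pads are 20 mm wide; open, the fingers measure 115 mm over their backs; the gripper's body (75 mm by 178 mm) begins 61 mm behind the grasp point.
Start: joints at [-1.328, 0.423, 1.63, -0, 1.089, -0.019], TCP at [161.781, -603.682, 222.675] pointing down, gripper open.
Joint ranges: [-3, 3], [-0.9, 2.11], [0.09, 2.58], [-1.31, 4.45], [0.11, 2.69], [-2.54, 2.54]. Speed limits (rad/s): [2.39, 2.39, 3.01, 3.14, 3.14, 3.14].

## Interface

Orientations are given as a rotation vector (axis times angle).
In Python, from workcell import * gives the robot as it stands.
- The arm moves only by the tool step_arm, never from a script. Its argument "deltas" is a list of rows, each a list of 3 entries, a list of its own where there are three numbers: the shift along the tool's x, y, z in units of 300 mm (1.0 is 300 mm), then the turn, a rotation vector about the tool's x, y, z in units of 1.5 rad (1.0 is 1.5 rad), then the gripper command: -1 is shut, 1 is fully open, values between are in proportion. In form: [[[dx, dy, dz], [rx, ry, rz], gripper], ...]. A call has 1 to 20 rows; each row is the pose to reach, as a shift and turn from the pose commanded when the call began, along the tool's axes at that moment; what a row does not reach only later rows make up. A row lasts 1/12 s, in which the tool goes at most 41.7 mm and 7.16 degrees, less where a joint would pass 70% of its speed; a pose out of reach is approached as far as the arm can. A call with a number of a shift or a turn outside -1 to 1 is refused whole. A call with a gripper value outside its range is refused whole. The fingers move at their own pace and stop on an object; the grip force is fixed at half the most. Time passes only in rows, so rows that repeat a pose let the fingers close. It gives the time, the measured TCP pose, the force, the opening and the grip force at its end, in the units of the state.
- get_obs(): the state, without advancing time (a new reading comes with each control period).
- get_image(name): name is "side" or "top" or "wrist"; returns a dict with "pixels" (400x640x3 uint8, red, green, blue), "fx", "fy", "cx", "cy" (pixels), "dist_coeffs" ([k1, k2, p1, p2, k3] as OpenCV has them; the pictures are not rectified), "T" (4x4, takes a point from camera to world coordinates). Camera axes: x right, y down, z forward; pixel columns grow to the right and rows downward; lengths in mm; the calibration is good to about 2 mm. A picture is of the moment at which its call begins. There is no depth.
- close_job(): hands the job in; it is judged then, once.
The state is a dict: "t": time; "qpos": joint angles; "qvel": joint speeds; "joint_torque": joint torques, N m; "ee_pos": TCP position; "orientation": TCP orientation; "ft_force": force on the tool from outside, world axes, zero at the start; "moment": the same for the moment, N m; "width": finger opening in mm; "grasp_force": force on a finger pad.
Only numpy, scipy, OpenCV 4.12 (cv2) and the standard library are available. Lean on these libraries where they do the work, as an engineer would, in place of code of your own. Each camera call takes 0.05 s, during which the arm holds its last target. There are 200 camera calls.

## Task

Set up the lens inspection lamp for a scratch check. With a fingertip push the upright finger tabs of its stop wheel sideways, click by click, until the slit (the one long narrow opening; the other five are round) has clicked home under the lens rest; then, and not before, push the paddle switch on the lamp's right-hand wing over to the far side, which is on. Only push: do not pinch or straddle a tab or the switch, and leave the lens lying on its rest and the things round the lamp where they are.

Things in the scene. Friction and masses are not known exactly. Their poses are not given: they have to be found in the camera images.
- inspection_lamp: White bench lamp, fixed. Origin on the desk under the wheel's axis; x points to the lamp's back (at yaw 0 away from the robot), y to its left, z up (mm here and below). Case x -72 to 112, y -75 to 75, flat top at z 34; control wing of equal height at its right, x -60 to 75, y -75 to -155, with the switch and behind it, at (45, -122), a fixed knob 12 high. Yaw within 0.28 rad.
- stop_wheel (a joint): Angle (rad) of the stop wheel, anticlockwise from above, endless, turns both ways; 0 or a whole turn = slit in the beam; it starts 1 to 3 clicks off, rarely poised between two stops. Six click stops, 60 degrees apart: a sprung roller draws the wheel to the nearest stop from 20 degrees away, so a tab pushed well past half-way clicks on by itself. Passing the peak between stops takes 3 to 5 N at a tab.
- lamp_switch (a joint): Angle (rad) of the paddle switch: 0 = off, leaning 0.4 rad to the lamp's front; 0.8 = on (end stop), leaning 0.4 rad to its back. It starts between 0 and 0.12 and stays where it is left; moving it takes about 1.5 N at its tip. Pivot in the lamp's frame at (-20, -128, 38) mm, axis along the lamp's y.
- beam (a point): The fixed beam position at the height of the wheel's top: in the lamp's frame (38, 0, 48) mm, straight under the middle of the lens rest.
- slit (a point): Middle of the slit, 23 x 4 mm along the radius, 38 mm from the axis, in the top of the stop wheel: a dark level disc, 112 mm wide, top at z 48, its vertical axis at the lamp's origin. Anticlockwise from the slit, 60 degrees apart, five round openings of 22, 18, 14, 10 and 6 mm. All are white in black 28 mm mounts. The slit lies at the wheel joint's angle from the lamp's x axis.
- lens_rest (a point): Middle of the lens rest's flat top, in the lamp's frame (38, 0, 96) mm: a round seat 82 mm wide with three 6 mm pins at its edge, on a tube over the beam (30 mm wide, down to z 56) and a bridge (underside z 74) from a column at the lamp's back (x 86 to 112, y -28 to 28). The wheel and its tabs pass beneath.
- switch_tip (a point): Top end of the paddle switch, on its middle, 40 mm from the pivot. The paddle is 12 mm wide across, 7 mm thick, and covers the last 24 mm.
- lens: Lens blank, 67 mm wide, 9 mm thick, lying loose on the lens rest; origin at the middle of its underside. To be left there.
- tab_1 (a point): Middle of the finger tab 30 degrees anticlockwise of the slit, 70 mm from the wheel's axis. The six tabs are alike: upright plates, 6 mm thick round the wheel, 59 to 80 mm from the axis, z 42 to 66. At a click stop two stand at the lamp's front, 30 degrees either side of its -x axis; pushing one across to where the other was is one click.
- tab_2 (a point): Middle of the finger tab 90 degrees anticlockwise of the slit, 70 mm from the wheel's axis. An upright plate like tab_1.
- tab_3 (a point): Middle of the finger tab 150 degrees anticlockwise of the slit, 70 mm from the wheel's axis. An upright plate like tab_1.
- tab_4 (a point): Middle of the finger tab 210 degrees anticlockwise of the slit, 70 mm from the wheel's axis. An upright plate like tab_1.
- tab_5 (a point): Middle of the finger tab 270 degrees anticlockwise of the slit, 70 mm from the wheel's axis. An upright plate like tab_1.
- tab_6 (a point): Middle of the finger tab 330 degrees anticlockwise of the slit, 70 mm from the wheel's axis. An upright plate like tab_1.
- spare_blank: Lens blank, 68 mm wide, 9 mm high, loose on the desk left of the lamp; origin under its middle. To be left alone.
- lens_packet: Paper lens packet, 74 x 72 x 9 mm, loose on the desk left of the lamp; origin under its middle. To be left alone.
- glue_bottle: Dropper bottle, 34 mm wide, 102 mm high, loose behind on the lamp's left; origin under its middle. To be left alone.
- spectacles: Black folded spectacles, 129 x 38 x 33 mm, loose farther left of the lamp; origin on the desk. To be left alone.
- screwdriver: Precision screwdriver, 152 x 15 x 13 mm, loose on the desk right of the lamp's wing; origin on the desk. To be left alone.
Not all that is in view belongs to the job. Leave any turquoise look-alike of the lens alone.

How it is judged:
By the outcome, as a careful person would: the job done as asked, in the order asked, and still so for the second after the job is handed in, with the robot touching nothing.
It also fails if it takes over 61 s, if anything falls off the work surface, if the arm or the gripper's body presses on something with over 40 N, if the wrist force passes 120 N, or if a joint passes its speed limit or range.

## Working session

There is one attempt and no reset: what is moved stays moved. The work goes in short steps, Python scripts to look and compute and a tool call to move; the robot and the scene stay as the last step left them, time stands still between calls to the robot, and variables do not carry over. Pictures are saved under pics/ and viewed, at most 10 in all, crops included, and the job is handed in when it is done.

Besides the shell and the picture viewer there is one more tool, called as name(argument=value, ...), one argument or row to a line, values as JSON. step_arm: Moves the arm, as the interface text tells. Its arguments: {"type":"object","properties":{"deltas":{"type":"array","items":{"type":"array"}}},"required":["deltas"]}

```bash
mkdir -p pics; cat > h.py <<'E'
from workcell import *
import numpy as np, cv2
def snap(n,f):
    im=get_image(n); np.save(f'pics/{f}.npy',im,allow_pickle=True)
    cv2.imwrite(f'pics/{f}.png',im['pixels'][:,:,::-1]); return im
def load(f): return np.load(f'pics/{f}.npy',allow_pickle=True).item()
def K(im): return np.array([[im['fx'],0,im['cx']],[0,im['fy'],im['cy']],[0,0,1.]])
def proj(im,P):
    Ti=np.linalg.inv(im['T']); P=np.atleast_2d(np.array(P,float))
    return cv2.projectPoints(P,cv2.Rodrigues(Ti[:3,:3])[0],Ti[:3,3],K(im),np.array(im['dist_coeffs'],float))[0][:,0]
def atz(im,uv,z):
    n=cv2.undistortPoints(np.array(uv,float).reshape(-1,1,2),K(im),np.array(im['dist_coeffs'],float))[:,0]
    d=np.c_[n,np.ones(len(n))]@im['T'][:3,:3].T; o=im['T'][:3,3]
    return o+d*((z-o[2])/d[:,2])[:,None]
E
python3 - <<'E'
from h import *
a=snap('top','top0'); b=snap('side','side0')
print(a['T'],b['T'])
p=a['pixels'][:,:,::-1]
cv2.imwrite('pics/both.png',cv2.resize(np.vstack([p,b['pixels'][:,:,::-1]]),(480*1,600)))
o=get_obs();print(o['t'],o['ee_pos'],o['orientation'],o['width'])
E
```

```text
[[-7.76918775e-02 -9.76457567e-01  2.01232682e-01  3.70777648e+02]
 [-9.96974967e-01  7.65402200e-02 -1.35096345e-02  7.79637213e+01]
 [-2.21080894e-03 -2.01673535e-01 -9.79450304e-01  1.02378836e+03]
 [ 0.00000000e+00  0.00000000e+00  0.00000000e+00  1.00000000e+00]] [[-8.89642425e-01 -2.03718489e-01  4.08699319e-01  2.07697377e+02]
 [-4.56622188e-01  3.85666539e-01 -8.01721584e-01  7.51308392e+02]
 [ 5.70385797e-03 -8.99866711e-01 -4.36127697e-01  4.62577747e+02]
 [ 0.00000000e+00  0.00000000e+00  0.00000000e+00  1.00000000e+00]]
0.1 [ 161.68163595 -603.2419742   222.01532364] [-3.11342564e+00 -4.09911510e-01  2.29251859e-04] 87.63039535428248
```

View pics/top0.png

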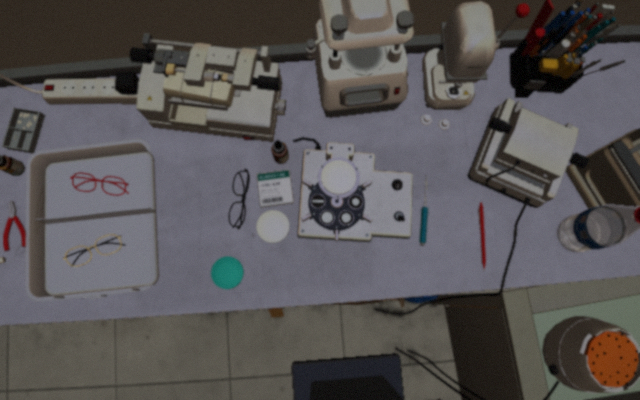

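View pics/side0.png

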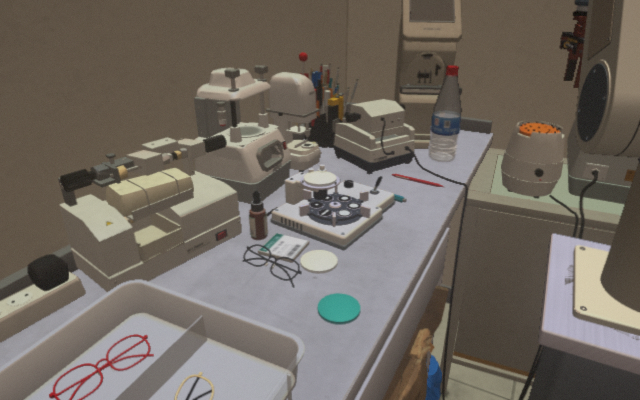

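Top view: the lamp is at about px (300–412, 145–240), with the wheel near (338,203), the wing on the right and the screwdriver at (424,225). I'll enlarge it.

```bash
python3 - <<'E'
from h import *
a=load('top0')
cv2.imwrite('pics/c1.png',cv2.resize(a['pixels'][135:250,290:435,::-1],None,fx=5.2,fy=5.2,interpolation=cv2.INTER_CUBIC))
# lamp corner guesses
E
```

```text
(no output)
```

View pics/c1.png

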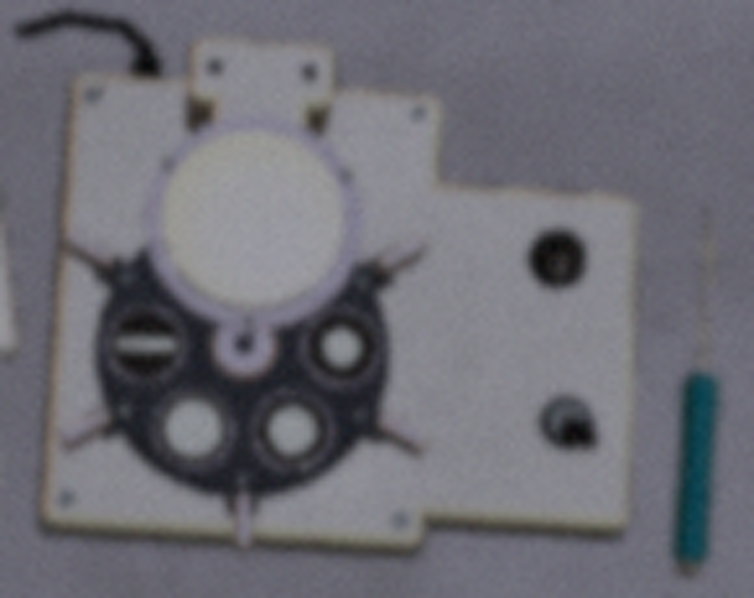

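Crop: the hub is at (244,343) and the slit at (148,345). One tab points nearly straight to the front at (243,515). The switch is at (570,425) and the knob at (557,258). The wheel looks poised between two stops, so I'll fit the lamp pose.

```bash
cat >> h.py <<'E'
def fit(im,L,uv,g=(550,0,0)):
    from scipy.optimize import least_squares
    def W(p,L):
        c,s=np.cos(p[2]),np.sin(p[2]); L=np.array(L,float)
        return np.c_[p[0]+c*L[:,0]-s*L[:,1],p[1]+s*L[:,0]+c*L[:,1],L[:,2]]
    r=least_squares(lambda p:(proj(im,W(p,L))-uv).ravel(),g,x_scale=(10,10,.1),loss='soft_l1')
    return r.x,(proj(im,W(r.x,L))-uv),W
E
python3 - <<'E'
from h import *
a=load('top0')
f=lambda q:(np.array(q,float)+.5)/5.2-.5+[290,135]
L=[[-72,75,34],[-72,-75,34],[-60,-155,34],[75,-155,34],[112,75,34],[112,-75,34],[45,-122,46],[38,0,105]]
q=[[45,518],[418,540],[625,525],[634,200],[75,75],[437,97],[557,258],[252,218]]
p,e,W=fit(a,L,f(q)); print(p,e.round(1).tolist())
w=atz(a,f([[148,345],[243,515],[90,255],[90,430],[400,435],[400,265],[145,345],[190,428],[294,432],[343,347]]),48)
w[1:6]=atz(a,f([[243,515],[90,255],[90,430],[400,435],[400,265]]),60)
d=w[:,:2]-p[:2]
print(np.hypot(*d.T).round(1), np.degrees(np.arctan2(d[:,1],d[:,0])-p[2]).round(1))
print(W(p,[[0,0,48],[-20-15.6,-128,75],[-70,0,66]]), proj(a,W(p,[[-35.6,-128,75]])))
s=W(p,[[-20+40*np.sin(t),-128,38+40*np.cos(t)] for t in(-.4,.4)]);print(s,((proj(a,s)-[290,135])*5.2))
print(atz(a,f([[708,220],[690,570],[705,375]]),6))
E
```

```text
[ 5.58680053e+02  2.49553101e+01 -1.45741878e-01] [[-2.2, 1.0], [0.4, 1.8], [0.4, 1.4], [0.6, -0.9], [-1.3, -1.2], [0.8, -0.7], [-0.0, -0.3], [-0.2, -0.3]]
[35.3 66.8 66.9 66.9 70.4 68.6 36.5 37.  39.2 40.2] [  92.4  184.3   63.4  124.8 -117.2  -60.2   92.4  152.6 -144.   -86. ]
[[558.68005255  24.95531005  48.        ]
 [504.86847834 -96.51762719  75.        ]
 [489.4221619   35.12116386  66.        ]] [[400.68332907 220.98383067]]
[[ 504.89149799  -96.52100607   74.84243976]
 [ 535.71468995 -101.04531457   74.84243976]] [[575.48534376 447.11930808]
 [578.29112398 365.4589304 ]]
[[ 604.63557302 -173.29546391    6.        ]
 [ 462.68600515 -148.63527734    6.        ]
 [ 540.65792075 -164.14173277    6.        ]]
```

```bash
python3 - <<'E'
from h import *
a=load('top0')
print(a['fx'],proj(a,[[161,-603,222],[161,-603,0],[325,-284,222],[325,-284,100],[490,35,222]]).round())
print(atz(a,[[600,230],[600,230],[560,350],[560,350],[640,280],[445,290]],0).round(), atz(a,[[600,230],[600,350]],200).round())
from scipy.spatial.transform import Rotation as R
import sys
o=get_obs();M=R.from_rotvec(o['orientation']).as_matrix();print(M.round(3))
p=np.array([558.7,25,-.146]);c,s=np.cos(p[2]),np.sin(p[2])
def W(l):return np.array([p[0]+c*l[0]-s*l[1],p[1]+s*l[0]+c*l[1],l[2]])
for l in [(-66,-35,200),(-130,-60,200)]:
  print(W(l),(M.T@(W(l)-o['ee_pos'])/300).round(3))
Mt=np.array([[c,s,0],[s,-c,0],[0,0,-1]]);print((R.from_matrix(M.T@Mt).as_rotvec()/1.5).round(3))
E
```

```text
494.099607108047 [[737. 387.]
 [653. 371.]
 [542. 307.]
 [513. 306.]
 [337. 222.]]
[[ 461. -538.    0.]
 [ 461. -538.    0.]
 [ 224. -409.    0.]
 [ 224. -409.    0.]
 [ 348. -608.    0.]
 [ 366. -186.    0.]] [[ 443. -418.  200.]
 [ 245. -382.  200.]]
[[ 0.966  0.259 -0.   ]
 [ 0.259 -0.966  0.001]
 [ 0.    -0.001 -1.   ]]
[ 4.88310314e+02 -2.58291834e-02  2.00000000e+02] [ 1.572 -1.66   0.076]
[421.35416877 -15.44901291 200.        ] [ 1.343 -1.668  0.076]
[-0.001  0.     0.272]
```

step_arm(
  deltas=[
    [[0,0,-0.13],[0,0,0],-1],
    [[0,0,-0.26],[0,0,0],-1],
    [[0,0,-0.39],[0,0,0],-1],
    [[0,0,-0.5],[0,0,0],-1],
    [[0,0,-0.5],[0,0,0],-1],
    [[0.09,-0.095,-0.5],[0,0,0],-1],
    [[0.18,-0.19,-0.5],[0,0,0],-1],
    [[0.27,-0.285,-0.5],[0,0,0],-1],
    [[0.36,-0.38,-0.5],[0,0,0],-1],
    [[0.45,-0.475,-0.5],[0,0,0],-1],
    [[0.54,-0.57,-0.5],[0,0,0],-1],
    [[0.63,-0.665,-0.5],[0,0,0],-1],
    [[0.72,-0.76,-0.5],[0,0,0],-1],
    [[0.81,-0.855,-0.5],[0,0,0],-1],
    [[0.9,-0.95,-0.5],[0,0,0],-1],
    [[0.9,-0.95,-0.5],[0,0,0],-1],
  ],
)

```text
t: 1.43
ee_pos: [350.6, -253.4, 372.1]
orientation: [-3.111, -0.418, -0.001]
ft_force: [0.0, 0.1, 0.6]
width: 0.3
grasp_force: 0.0
```

step_arm(
  deltas=[
    [[0.06,-0.09,0.03],[0,0,0.03],-1],
    [[0.11,-0.18,0.06],[0,0,0.06],-1],
    [[0.17,-0.27,0.09],[0,0,0.1],-1],
    [[0.22,-0.36,0.12],[0,0,0.14],-1],
    [[0.28,-0.45,0.15],[0,0,0.18],-1],
    [[0.33,-0.54,0.18],[0,0,0.21],-1],
    [[0.39,-0.63,0.21],[0,0,0.24],-1],
    [[0.44,-0.72,0.24],[0,0,0.27],-1],
    [[0.44,-0.72,0.24],[0,0,0.27],-1],
    [[0.44,-0.72,0.24],[0,0,0.27],-1],
  ],
)

```text
t: 2.27
ee_pos: [420.0, -14.8, 299.7]
orientation: [3.134, -0.219, -0.004]
ft_force: [0.3, -0.2, -0.5]
width: 0.5
grasp_force: 0.0
```

```bash
python3 - <<'E'
from h import *
w=snap('wrist','w1'); print(w['T'].round(3))
cv2.imwrite('pics/w1b.png',cv2.resize(w['pixels'][:,:,::-1],(800,500),interpolation=cv2.INTER_CUBIC))
E
```

```text
[[-1.39000e-01 -9.57000e-01 -2.55000e-01  4.88826e+02]
 [-9.90000e-01  1.34000e-01  3.60000e-02 -2.43860e+01]
 [-0.00000e+00  2.58000e-01 -9.66000e-01  4.60460e+02]
 [ 0.00000e+00  0.00000e+00  0.00000e+00  1.00000e+00]]
```

View pics/w1b.png

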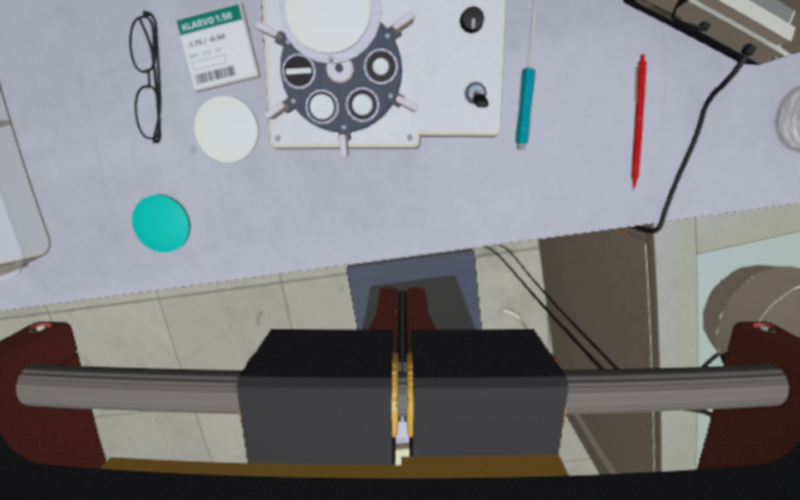

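The wrist view shows the whole wheel: slit at (299,71), front tab at (345,145), switch tip at (481,100). I'll crop closer to read it accurately.

```bash
python3 - <<'E'
from h import *
w=load('w1')
cv2.imwrite('pics/w1c.png',cv2.resize(w['pixels'][0:125,205:405,::-1],None,fx=4,fy=4,interpolation=cv2.INTER_CUBIC))
E
```

```text
(no output)
```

View pics/w1c.png

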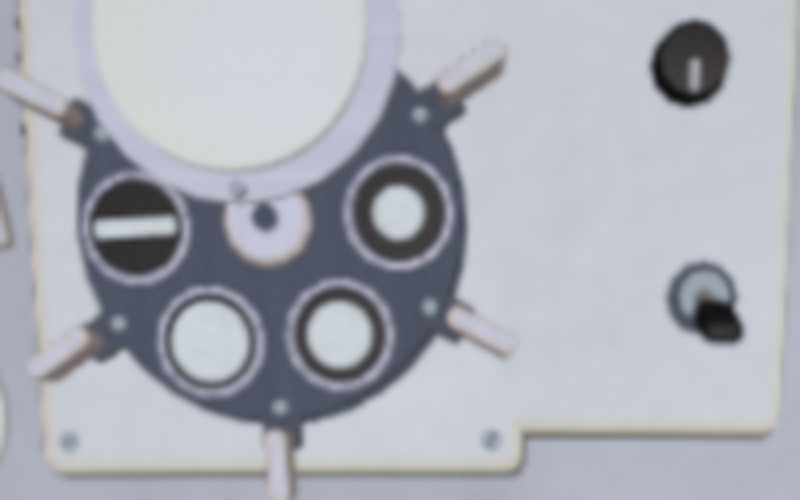

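```bash
python3 - <<'E'
from h import *
w=load('w1')
f=lambda q:(np.array(q,float)+.5)/4-.5+[205,0]
th=np.radians(93)
L=[[-72,75,34],[-72,-75,34],[-60,-155,34],[-60,-75,34],[45,-122,46]]
q=[[48,467],[521,467],[777,430],[522,430],[690,62]]
p,e,W=fit(w,L,f(q)); print(p,(e).round(1).tolist())
h=atz(w,f([[135,228],[210,340],[340,334],[398,212]]),48)[:,:2]
from scipy.optimize import least_squares
g=least_squares(lambda v:np.concatenate([v[:2]+38*np.array([np.cos(v[2]+i*np.pi/3),np.sin(v[2]+i*np.pi/3)])-h[i] for i in range(4)]),[558,25,1.5]).x
print('wheel',g,np.degrees(g[2]-p[2]))
print(atz(w,f([[281,463]]),66))
for t in(0,.1,.2):
  P=W(p,[[-20-40*np.sin(.4-t),-128,38+40*np.cos(.4-t)]]);print(P,(proj(w,P)-[205,0])*4)
E
```

```text
[ 5.60674654e+02  2.46285284e+01 -1.44006085e-01] [[-3.2, 0.6], [-0.2, 0.6], [1.1, 0.5], [-0.3, -0.2], [0.9, -2.7]]
wheel [559.20577271  24.17675091   1.47897735] 92.99010129608172
[[490.68150919  28.973534    66.        ]]
[[507.09703846 -96.94097055  74.84243976]] [[720.11974523 336.43917064]]
[[510.81408641 -97.47997918  76.21345957]] [[721.63727431 321.72707268]]
[[514.64802143 -98.03593758  77.20266311]] [[722.92644961 306.53542144]]
```

step_arm(
  deltas=[
    [[0.05,-0.02,0.12],[0,0,0],-1],
    [[0.11,-0.04,0.24],[0,0,0],-1],
    [[0.16,-0.06,0.36],[0,0,0],-1],
    [[0.22,-0.08,0.48],[0,0,0],-1],
    [[0.22,-0.08,0.6],[0,0,0],-1],
    [[0.22,-0.08,0.7],[0,0,0],-1],
    [[0.22,-0.08,0.77],[0,0,0],-1],
    [[0.22,-0.08,0.82],[0,0,0],-1],
    [[0.22,-0.08,0.82],[0,0,0],-1],
    [[0.22,-0.08,0.82],[0,0,0],-1],
  ],
)

```text
t: 3.15
ee_pos: [488.9, -2.7, 54.4]
orientation: [3.133, -0.227, -0.002]
ft_force: [-0.1, -0.3, 0.3]
width: 0.7
grasp_force: 0.0
```

step_arm(
  deltas=[
    [[0,-0.015,0],[0,0,0],-1],
    [[0,-0.03,0],[0,0,0],-1],
    [[0,-0.045,0],[0,0,0],-1],
    [[0,-0.055,0],[0,0,0],-1],
    [[0,-0.065,0],[0,0,0],-1],
    [[0,-0.075,0],[0,0,0],-1],
    [[0,-0.085,0],[0,0,0],-1],
    [[0,-0.095,0],[0,0,0],-1],
    [[0,-0.105,0],[0,0,0],-1],
    [[0,-0.115,0],[0,0,0],-1],
    [[0,-0.125,0],[0,0,0],-1],
    [[0,-0.135,0],[0,0,0],-1],
    [[0,-0.145,0],[0,0,0],-1],
    [[0,-0.155,0],[0,0,0],-1],
    [[0,-0.16,0],[0,0,0],-1],
    [[0,-0.16,0],[0,0,0],-1],
    [[0,-0.16,0],[0,0,0],-1],
  ],
)

```text
t: 4.57
ee_pos: [496.0, 46.2, 54.7]
orientation: [3.134, -0.225, -0.0]
ft_force: [1.3, 0.2, -0.3]
width: 0.7
grasp_force: 0.0
```

step_arm(
  deltas=[
    [[0,0.01,-0.06],[0,0,0],-1],
    [[0,0.01,-0.14],[0,0,0],-1],
    [[0,0.05,-0.16],[0,0,0],-1],
    [[0,0.13,-0.16],[0,0,0],-1],
    [[0,0.21,-0.16],[0,0,0],-1],
    [[0,0.267,-0.16],[0,0,0],-1],
    [[0,0.267,-0.16],[0,0,0],-1],
    [[0,0.267,-0.16],[0,0,0],-1],
  ],
)

```text
t: 5.23
ee_pos: [484.2, -34.2, 102.4]
orientation: [-3.133, 0.229, 0.0]
ft_force: [0.4, -0.2, 0.5]
width: 0.5
grasp_force: 0.0
```

```bash
python3 - <<'E'
from h import *
w=snap('wrist','w2')
E
```

```text
(no output)
```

View pics/w2.png

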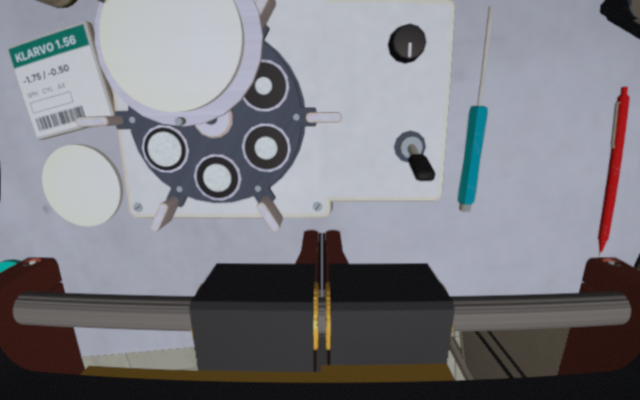

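The wheel has clicked home at a stop: the two front tabs are symmetric at (165,215) and (268,213). The 22 mm opening at (165,148) puts the slit at 60°, so one more click the same way is needed.

step_arm(
  deltas=[
    [[0,0,0.08],[0,0,0],-1],
    [[0,0,0.14],[0,0,0],-1],
    [[0,0,0.16],[0,0,0],-1],
    [[0,0,0.16],[0,0,0],-1],
    [[0,-0.015,0.16],[0,0,0],-1],
    [[0,-0.03,0.16],[0,0,0],-1],
    [[0,-0.045,0.16],[0,0,0],-1],
    [[0,-0.06,0.16],[0,0,0],-1],
    [[0,-0.075,0.16],[0,0,0],-1],
    [[0,-0.09,0.16],[0,0,0],-1],
    [[0,-0.105,0.16],[0,0,0],-1],
    [[0,-0.12,0.16],[0,0,0],-1],
  ],
)

```text
t: 6.28
ee_pos: [489.2, 2.9, 54.9]
orientation: [3.133, -0.224, -0.001]
ft_force: [-1.7, -1.6, 0.7]
width: 0.4
grasp_force: 1.1
```

step_arm(
  deltas=[
    [[0,-0.012,0],[0,0,0],-1],
    [[0,-0.024,0],[0,0,0],-1],
    [[0,-0.036,0],[0,0,0],-1],
    [[0,-0.048,0],[0,0,0],-1],
    [[0,-0.06,0],[0,0,0],-1],
    [[0,-0.072,0],[0,0,0],-1],
    [[0,-0.084,0],[0,0,0],-1],
    [[0,-0.096,0],[0,0,0],-1],
    [[0,-0.108,0],[0,0,0],-1],
    [[0,-0.12,0],[0,0,0],-1],
    [[0,-0.132,0],[0,0,0],-1],
    [[0,-0.14,0],[0,0,0],-1],
    [[0,-0.145,0],[0,0,0],-1],
    [[0,-0.145,0],[0,0,0],-1],
    [[0,-0.145,0],[0,0,0],-1],
  ],
)

```text
t: 7.53
ee_pos: [495.9, 45.6, 54.7]
orientation: [3.134, -0.224, -0.0]
ft_force: [0.4, -0.2, -0.5]
width: 0.4
grasp_force: 0.0
```

step_arm(
  deltas=[
    [[0,0.01,-0.06],[0,0,0],-1],
    [[0,0.01,-0.15],[0,0,0],-1],
    [[0,0.08,-0.18],[0,0,0],-1],
    [[0,0.19,-0.18],[0,0,0],-1],
    [[0,0.3,-0.18],[0,0,0],-1],
    [[0,0.4,-0.18],[0,0,0],-1],
    [[0,0.467,-0.18],[0,0,0],-1],
    [[0,0.467,-0.18],[0,0,0],-1],
    [[0,0.467,-0.18],[0,0,0],-1],
  ],
)

```text
t: 8.28
ee_pos: [475.7, -94.0, 108.7]
orientation: [-3.133, 0.229, -0.0]
ft_force: [-0.7, 0.7, 0.5]
width: 0.4
grasp_force: 0.0
```

```bash
python3 - <<'E'
from h import *
w=snap('wrist','w3')
E
```

```text
(no output)
```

View pics/w3.png

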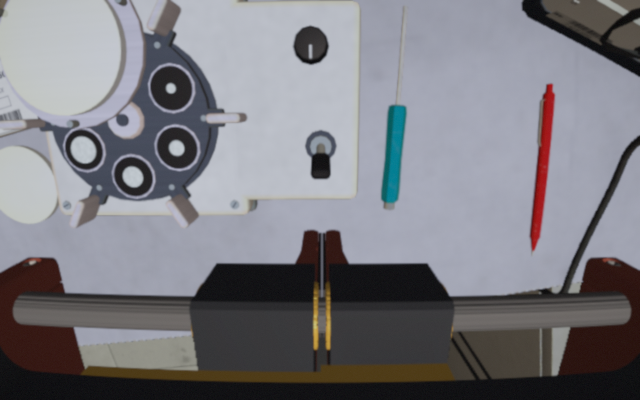

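The stop now shows 18, 14, 10 and 6 mm openings at 120°, 180°, 240° and 300°, so the slit is home under the rest. The switch at (320,160) lines up with the closed fingers at (322,240). Next I'll push it.

step_arm(
  deltas=[
    [[0,0,0.08],[0,0,0],-1],
    [[0,0,0.14],[0,0,0],-1],
    [[0,0,0.15],[0,0,0],-1],
    [[0,0,0.15],[0,0,0],-1],
    [[0.015,0,0.15],[0,0,0],-1],
    [[0.03,0,0.15],[0,0,0],-1],
    [[0.045,0,0.15],[0,0,0],-1],
    [[0.06,0,0.15],[0,0,0],-1],
    [[0.075,0,0.15],[0,0,0],-1],
    [[0.09,0,0.15],[0,0,0],-1],
    [[0.105,0,0.15],[0,0,0],-1],
    [[0.12,0,0.15],[0,0,0],-1],
    [[0.13,0,0.15],[0,0,0],-1],
    [[0.135,0,0.15],[0,0,0],-1],
    [[0.135,0,0.15],[0,0,0],-1],
  ],
)

```text
t: 9.58
ee_pos: [516.3, -99.0, 63.5]
orientation: [3.134, -0.225, -0.0]
ft_force: [-0.9, 0.5, 0.1]
width: 0.4
grasp_force: 0.3
```

step_arm(
  deltas=[
    [[0.004,0,0],[0,0,0],-1],
    [[0.007,0,0],[0,0,0],-1],
    [[0.007,0,0],[0,0,0],-1],
  ],
)

```text
t: 9.83
ee_pos: [517.8, -99.2, 63.5]
orientation: [-3.133, 0.225, 0.001]
ft_force: [-2.1, 0.1, -0.6]
width: 0.5
grasp_force: 0.9
```

step_arm(
  deltas=[
    [[0.004,0,0],[0,0,0],-1],
    [[0.007,0,0],[0,0,0],-1],
    [[0.007,0,0],[0,0,0],-1],
  ],
)

```text
t: 10.08
ee_pos: [518.2, -99.1, 63.3]
orientation: [-3.133, 0.225, 0.007]
ft_force: [-6.2, 0.7, 2.1]
width: 0.6
grasp_force: 3.7
```

step_arm(
  deltas=[
    [[-0.05,0,0],[0,0,0],-1],
    [[-0.13,0,0],[0,0,0],-1],
    [[-0.15,0,-0.1],[0,0,0],-1],
    [[-0.17,0,-0.22],[0,0,0],-1],
    [[-0.2,0,-0.34],[0,0,0],-1],
    [[-0.25,0,-0.45],[0,0,0],-1],
    [[-0.3,0,-0.5],[0,0,0],-1],
    [[-0.3,0,-0.5],[0,0,0],-1],
    [[-0.3,0,-0.5],[0,0,0],-1],
  ],
)

```text
t: 10.83
ee_pos: [432.1, -86.9, 214.8]
orientation: [3.133, -0.225, 0.007]
ft_force: [0.3, -0.7, -0.8]
width: 0.4
grasp_force: 0.0
```

```bash
python3 - <<'E'
from h import *
w=snap('wrist','w4'); s=snap('side','s4')
p=[559.3,24.2,-.145];_,_,W=fit(w,[[0,0,0],[38,0,0]],proj(w,[[559,24,0],[597,19,0]]))
for t in(.4,.3): print(t,proj(w,W(p,[[-20+40*np.sin(t),-128,38+40*np.cos(t)]])))
A=cv2.resize(w['pixels'][0:190,120:460,::-1],(800,447),interpolation=cv2.INTER_CUBIC)
cv2.imwrite('pics/w4c.png',A)
cv2.imwrite('pics/s4c.png',cv2.resize(s['pixels'][160:290,230:430,::-1],(800,520),interpolation=cv2.INTER_CUBIC))
E
```

```text
0.4 [[321.60809984  67.94341507]]
0.3 [[321.59835402  72.38980314]]
```

View pics/w4c.png

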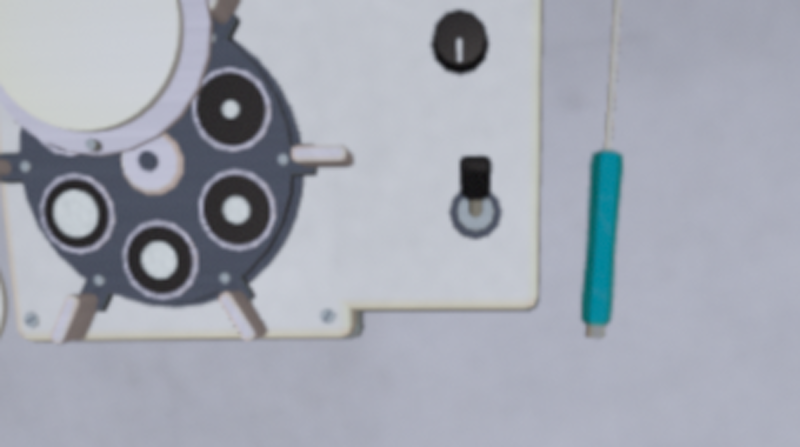

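View pics/s4c.png

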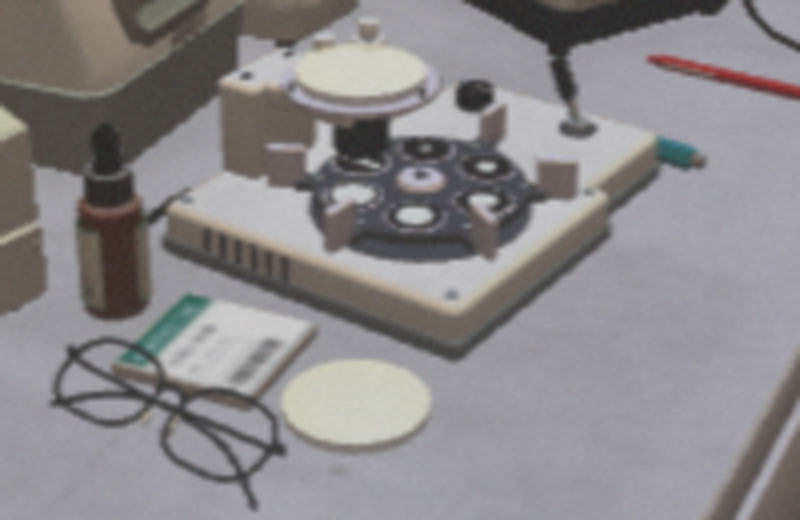

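The switch leans fully back, with its tip at crop (475,158), which matches the on stop to within a pixel. The 18, 14, 10 and 6 mm openings are all in view with the slit under the rest, and the lens and the things round the lamp are undisturbed. I'll hand it in.

```bash
python3 -c "
from workcell import *
print(close_job())"
```

```text
the job is handed in; nothing more can be done
None
```

The slit clicked home under the lens rest, then the switch was pushed to its on stop; the lens and the things round the lamp look undisturbed in the last pictures, and the job is handed in at about 11 s.

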